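# Seat a bracket in the corner fixture and hold it for measuring

### The job

Set up the steel lug bracket for its measurement in the corner fixture: slide the fixture's stop bolt all the way across into its keeper, then stand the bracket on the fixture's plate, foot down, its long side along the rail. Press it firmly into the corner so that it sits squarely against the rail and the bolt at once, and finish while still holding it pressed there; do not let go. Leave the other gauges on the table where they are.

Things in the scene. Friction and masses are not known exactly. Their poses are not given: they have to be found in the camera images.
- fixture: Corner fixture, fixed: aluminium tooling plate 185 x 280 mm, 12 mm thick, with a grid of small holes; it spans x -140 to 45, y -240 to 40 mm of its frame. Origin on its underside (table height), straight below the corner for the part. x runs along the rail, away from the robot (yaw within 0.22 rad), y across the nest towards the rail, z up. The nest, x -140 to 0, y -80 to 0, is clear.
- rail: The long fence: ground steel bar with three screws, fixed on the plate. Same origin and axes as the fixture. Spans x -125 to -12 mm; its locating face is the plane y = 0 (it looks to -y), 22 mm high above the plate, 18 mm thick. Plate, rail, bolt bar and bracket are smooth ground metal, lightly oiled (friction about 0.2), and rigid.
- track (a point): Middle of the top of the bolt's track: a dark steel guide fixed on the plate, 46 mm wide (x), 148 mm long (y), 24 mm high above the plate, with a slot along its top for the knob's stem. In the fixture's frame it fills x -16 to 30, y -228 to -80 mm. Axes as the fixture.
- keeper (a point): Middle of the top of the keeper: a dark steel bridge at the far end of the rail that takes the bolt's tip, 38 mm wide (x), 24 mm long (y), 26 mm high above the plate. In the fixture's frame it fills x -12 to 26, y 3 to 27 mm. Axes as the fixture.
- corner (a point): The corner on the plate's top face (12 mm above the table): where the rail's locating face y = 0 and the bolt's locating face x = 0 meet once the bolt is home. Axes as the fixture.
- bolt (a joint): How far the bolt is slid, m: 0 = fully back, 0.100 = home (against its end stop, its tip 15 mm inside the keeper). It slides along the fixture's +y, stays where it is left, and needs about 3 N.
- bolt_knob (a point): Centre of the top of the bolt's black knob: upright, 18 mm in diameter, 28 mm high (from 26 to 54 mm above the plate), above the slot of the track; it moves with the bolt. Axes as the fixture. At home it is at x 7, y -95 mm in the fixture's frame.
- stop_bar: The bolt's steel bar, 14 mm wide (x), 128 mm long (y), 14 mm high, 2 to 16 mm above the plate; origin at its centre, axes as the fixture. Its face towards -x is the second fence, the plane x = 0 of the fixture.
- bracket: The part: machined steel lug bracket, 0.35 to 0.65 kg, loose, left or right of the fixture. Foot 70 x 50 mm (x, y), 14 mm thick; on its middle an upright lug 14 mm thick (y), 40 mm wide (x), with a cross bore and a rounded top 62 mm above the underside. Origin at the centre of the foot's underside, x along the long side, z up. Same either way round.
- v_block: Bystander: steel V-block 60 x 45 x 42 mm, loose; left or right of the fixture, in the other place than the bracket. Origin under its centre.
- ring_gauge: Bystander: steel ring gauge, 60 mm outside, 32 mm bore, 22 mm high, lying flat. Origin under its centre.
- screw_jack: Bystander: small dark steel screw jack, foot 44 mm in diameter, 55 mm high. Origin under its centre.
Things that resemble listed ones, but are neither listed nor needed, are in the scene too. Leave any blue look-alike of the bracket alone.

How it is judged:
By the outcome, as a careful person would: the job done as asked, in the order asked, and still so for the second after the job is handed in, while the arm keeps its last pose, push and grip.
It also fails if it takes over 51 s, if anything falls off the work surface, if the arm or the gripper's body presses on something with over 40 N, if the wrist force passes 120 N, or if a joint passes its speed limit or range.

### The arm

A 7-joint arm with a two-finger parallel gripper is mounted at the origin on the work surface. World frame = base frame: x ahead of the robot, y to its left, z up, the work surface at z = 0. Lengths are in m, angles in rad, forces in N, time in s.
With the tool pointing down it reaches from about 0.4 to 0.85 m from the base axis. Payload 10.4 kg.
Tool frame: the origin (TCP) lies between the finger pads; the fingertips stand 19 mm ahead of it and the grasp point (between the pads) is the TCP; z points along the fingers, y is the line along which they close (so a half turn about z gives the same grasp; the last joint's range is limited). The gripper opens to 87 mm and grips with 3 to 60 N. Pads are 19 mm wide; open, the fingers measure 117 mm over their backs; the gripper's body (75 mm by 190 mm) begins 51 mm behind the grasp point.
Start: joints at [-1.19, 0.332, -0.065, 1.46, 0.022, 1.35, -0.088], TCP at [0.246, 0.575, 0.242] pointing down, gripper open.
Joint ranges: [-2.6, 2.6], [-0.5, 2.12], [-1.47, 1.34], [0.16, 2.42], [-1.27, 4.41], [0.06, 2.06], [-2.6, 2.6]. Speed limits (rad/s): [2.22, 2.22, 2.79, 2.79, 3.14, 3.14, 3.14].

### API

Orientations are given as a unit quaternion [w, x, y, z].
In Python, from rig import state, read_camera, sign_off gives the robot as it stands.
- The arm moves only by the shell command python3 -m inch 'ROWS' [FORCE]. ROWS is JSON, a list of rows, each an object of numbers: "tx", "ty", "tz": the shift along the tool's x, y, z in cm; "rx", "ry", "rz": the turn, a rotation vector about the tool's x, y, z in degrees; "jaw": the opening, from 0 (shut) to 1 (fully open). In form: [{"tx": .., "ty": .., "tz": .., "rx": .., "ry": .., "rz": .., "jaw": ..}, ...]. A call has 1 to 8 rows; each row shifts and turns the commanded pose from where the row before left it, along the tool's axes as they then stand; what a row does not reach is not made up. A row lasts 1/10 s, in which the tool goes at most 50 mm and 8.59 degrees, less where a joint would pass 70% of its speed; a pose out of reach is approached as far as the arm can. A call is refused whole if a number of a shift passes 5 or a number of a turn 8.59, either way. A call with a gripper value outside its range is refused whole. The fingers move at their own pace and stop on an object; FORCE is the grip in N (left out, the last holds). Time passes only in rows, so rows that do not move let the fingers close. It gives the time, the measured TCP pose, the force, the opening and the grip force at its end, in the units of the state.
- state(): the state, without advancing time (a new reading comes with each control period).
- read_camera(name): name is "scene" or "top"; returns a dict with "frame" (384x512x3 uint8, red, green, blue), "vertical_fov" (degrees; the focal length in pixels is half the picture's height over the tangent of half this angle, whatever the lens; pixels are square), "cx", "cy" (the principal point, pixels), "dist_coeffs" ([k1, k2, p1, p2, k3] as OpenCV has them; the pictures are not rectified), "R" (3x3) and "t" (3): a world point X has camera coordinates R X + t. Camera axes: x right, y down, z forward; pixel columns grow to the right and rows downward; lengths in m; the calibration is good to about 2 mm. A picture is of the moment at which its call begins. There is no depth.
- sign_off(): hands the job in; it is judged then, once.
The state is a dict: "clock": time; "q": joint angles; "joint_velocities": joint speeds; "joint_torque": joint torques, N m; "ee_pos": TCP position; "tcp_rot": TCP orientation; "wrist_force": force on the tool from outside, world axes, zero at the start; "moment": the same for the moment, N m; "grip_width": opening from 0.0 (shut) to 1.0 (fully open); "gripper_force": force on a finger pad.
Only numpy, scipy, OpenCV 4.12 (cv2) and the standard library are available. Lean on these libraries where they do the work, as an engineer would, in place of code of your own. Each camera call takes 0.05 s, during which the arm holds its last target. There are 200 camera calls.

## Working session

There is one attempt and no reset: what is moved stays moved. The work goes in short steps, Python scripts to look and compute and a shell command to move; the robot and the scene stay as the last step left them, time stands still between calls to the robot, and variables do not carry over. Pictures are saved under pics/ and viewed, at most 10 in all, crops included, and the job is handed in when it is done.

```bash
mkdir -p pics; cat > h.py <<'E'
import numpy as np, cv2, pickle
from rig import state, read_camera
from scipy.spatial.transform import Rotation as Ro
def K(c):
    f=192/np.tan(np.radians(c["vertical_fov"])/2)
    return np.array([[f,0,c["cx"]],[0,f,c["cy"]],[0,0,1]])
def ray(c,uv,z):
    p=cv2.undistortPointsIter(np.array([[uv]],float),K(c),np.array(c["dist_coeffs"],float),None,None,(3,100,1e-10))[0,0]
    R=np.array(c["R"]);t=np.array(c["t"]);o=-R.T@t;d=R.T@np.array([p[0],p[1],1])
    return o+d*(z-o[2])/d[2]
def proj(c,X):
    return cv2.projectPoints(np.array(X,float).reshape(-1,1,3),cv2.Rodrigues(np.array(c["R"],float))[0],np.array(c["t"],float),K(c),np.array(c["dist_coeffs"],float))[0][:,0]
def rot():
    q=state()["tcp_rot"];return Ro.from_quat([q[1],q[2],q[3],q[0]]).as_matrix()
def snap(n,tag):
    c=read_camera(n);pickle.dump(c,open(f"{tag}.pkl","wb"));return c
E
python3 - <<'E'
from h import *
for n in("scene","top"):
    c=snap(n,n);cv2.imwrite(f"pics/{n}0.png",cv2.resize(c["frame"][:,:,::-1],(800,600),interpolation=cv2.INTER_CUBIC))
    R=np.array(c["R"]);print(n,-R.T@np.array(c["t"]),R[2],c["vertical_fov"],c["dist_coeffs"])
s=state();print({k:np.round(v,3) for k,v in s.items()});print(rot().round(3))
E
```

```text
scene [ 1.19794115 -0.01549497  1.19026369] [-0.52099559 -0.00286361 -0.85355457] 43.344182706442126 [-0.04261697  0.          0.          0.          0.        ]
top [ 0.26285061 -0.03806159  1.19882567] [ 0.22515777  0.02404453 -0.97402558] 49.90938001884424 [-0.12528621  0.          0.          0.          0.        ]
{'clock': np.float64(0.1), 'q': array([-1.19 ,  0.333, -0.065,  1.461,  0.022,  1.35 , -0.089]), 'joint_velocities': array([ 0.001, -0.002, -0.002, -0.003, -0.002, -0.001,  0.   ]), 'joint_torque': array([ 1.0000e-03, -6.2455e+01,  2.4000e-02, -3.9072e+01, -6.1000e-02,
        3.7000e-02,  0.0000e+00]), 'ee_pos': array([0.245, 0.574, 0.241]), 'tcp_rot': array([-0.   ,  0.201,  0.98 , -0.001]), 'wrist_force': array([0.557, 0.246, 0.107]), 'moment': array([-0.018,  0.013,  0.011]), 'gripper_force': np.float64(0.0), 'grip_width': np.float64(1.003)}
[[-0.92   0.393 -0.   ]
 [ 0.393  0.92  -0.001]
 [-0.    -0.001 -1.   ]]
```

View pics/top0.png

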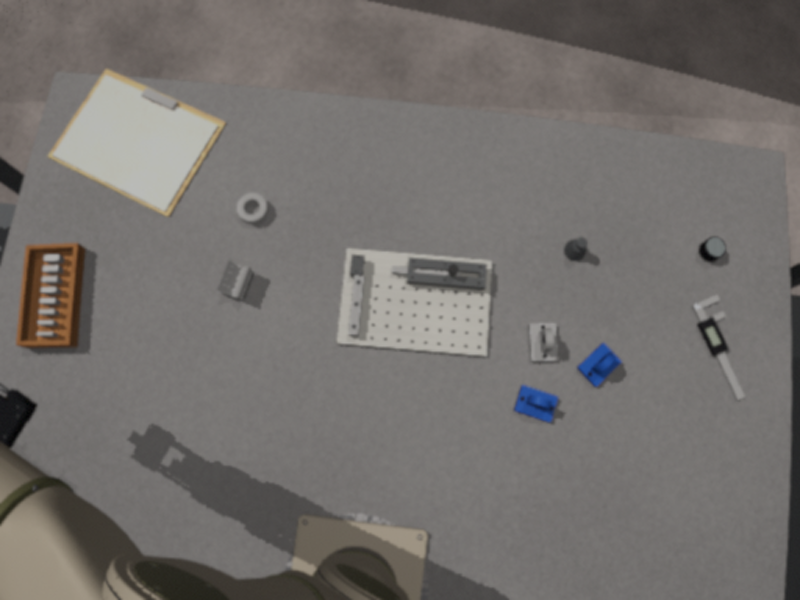

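View pics/scene0.png

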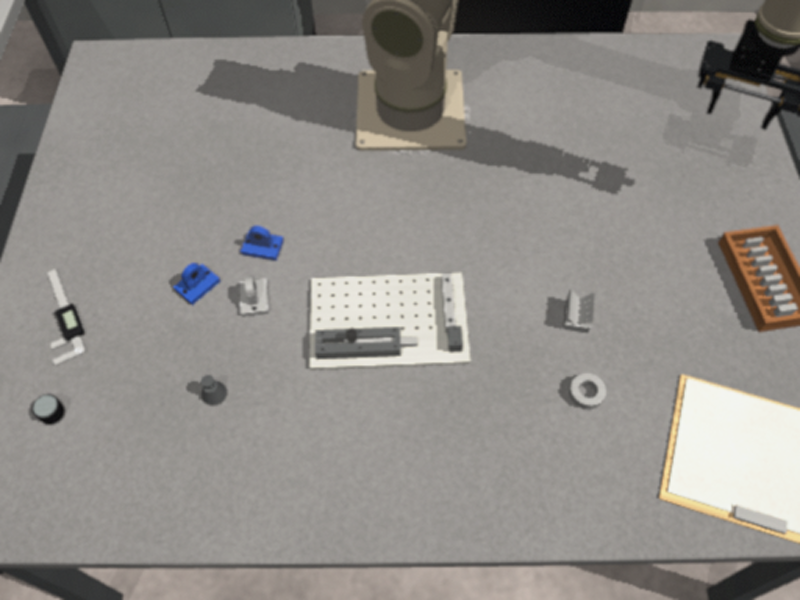

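The top view (800×600) shows:
- **Fixture plate:** corners at about (347,249), (492,262), (488,355) and (338,345).
- **Knob:** at about (453,270).
- **Bracket candidates:** grey steel at (544,342), blue at (537,403) and blue at (600,365). The steel one is the part; the two blue ones are look-alikes.
- **Bystanders:** V-block at (238,282), ring gauge at (252,208), jack at (575,250).

Next I'll measure these and check the bracket in a crop.

```bash
cat > m.py <<'E'
from h import *
def quad(c,roi,thr,z,sat=60):
    x0,y0,x1,y1=roi
    im=c["frame"];hsv=cv2.cvtColor(im,cv2.COLOR_RGB2HSV)
    m=((hsv[...,2]>thr)&(hsv[...,1]<sat)).astype(np.uint8)
    k=np.zeros_like(m);k[y0:y1,x0:x1]=m[y0:y1,x0:x1]
    k=cv2.morphologyEx(k,cv2.MORPH_CLOSE,np.ones((3,3)))
    cs=cv2.findContours(k,cv2.RETR_EXTERNAL,cv2.CHAIN_APPROX_NONE)[0]
    ct=max(cs,key=cv2.contourArea)
    P=np.array([ray(c,p[0],z)[:2] for p in ct])
    (cx,cy),(w,h),a=r=cv2.minAreaRect((P*1000).astype(np.float32))
    return P,r
if __name__=="__main__":
    for n,rp,rb in(("top",(208,150,322,236),(330,200,364,237)),("scene",(190,168,306,240),(148,172,176,204))):
        c=pickle.load(open(n+".pkl","rb"))
        g=cv2.cvtColor(c["frame"],cv2.COLOR_RGB2GRAY)
        print(n,"table",np.median(g[rb[1]:rb[3],rb[0]:rb[2]]))
        for nm,roi,z,t in(("plate",rp,.012,150),("brk",rb,.014,135)):
            P,r=quad(c,roi,t,z);print(nm,np.round(r[0],1),np.round(r[1],1),round(r[2],2),"\n",cv2.boxPoints(r).round(1).tolist())
    a=[]
    for n,(u,v) in(("top",(346,218)),("scene",(162,188))):
        c=pickle.load(open(n+".pkl","rb"));a.append(cv2.resize(c["frame"][v-25:v+25,u-33:u+33,::-1],(396,300),interpolation=cv2.INTER_CUBIC))
    b=[]
    for n,(u,v) in(("top",(285,172)),("scene",(230,216))):
        c=pickle.load(open(n+".pkl","rb"));b.append(cv2.resize(c["frame"][v-25:v+25,u-33:u+33,::-1],(396,300),interpolation=cv2.INTER_CUBIC))
    cv2.imwrite("pics/crop1.png",np.vstack([np.hstack(a),np.hstack(b)]))
E
python3 m.py
```

```text
top table 120.0
plate [524.8 -46.6] [183.6 278. ] 1.84 
 [[428.6000061035156, 89.30000305175781], [437.5, -188.5], [621.0, -182.60000610351562], [612.0999755859375, 95.19999694824219]]
brk [ 477. -292.] [68.6 47.6] 4.28 
 [[441.0, -270.79998779296875], [444.6000061035156, -318.29998779296875], [513.0, -313.20001220703125], [509.3999938964844, -265.70001220703125]]
scene table 153.0
plate [522.5 -51.3] [337.7 229.9] 89.31 
 [[405.5, -218.6999969482422], [635.4000244140625, -221.5], [639.5, 116.19999694824219], [409.6000061035156, 119.0]]
brk [ 472.  -296.8] [112.2  79. ] 4.73 
 [[412.79998779296875, -262.0], [419.29998779296875, -340.79998779296875], [531.2000122070312, -331.5], [524.5999755859375, -252.8000030517578]]
```

View pics/crop1.png

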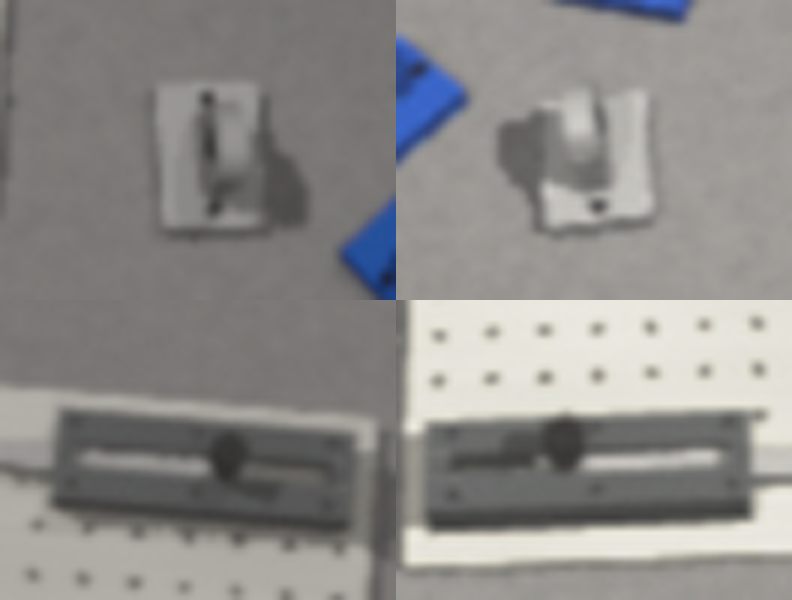

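The crop confirms it. The grey steel bracket is at top-image (346,218), with two foot holes, an upright lug and its long side nearly along world x. The knob is at about (290,172) in the top image and (225,215) in the scene image.

```bash
cat >> h.py <<'E'
YAW=np.radians(1.84);F0=np.array([569.1,54.9])
def f2w(x,y): 
    c,s=np.cos(YAW),np.sin(YAW);return F0+np.array([c*x-s*y,s*x+c*y])
def w2f(p):
    c,s=np.cos(YAW),np.sin(YAW);d=np.array(p)[:2]-F0;return np.array([c*d[0]+s*d[1],-s*d[0]+c*d[1]])
def go(p,ydeg=None):
    "tool-frame cm to world mm target p; rz deg to bring tool y to heading ydeg"
    R=rot();e=np.array(state()["ee_pos"])
    if ydeg is not None:
        h=np.degrees(np.arctan2(R[1,1],R[0,1]));print("rz",round(-(ydeg-h),2))
        a=np.radians(ydeg); R2=np.array([[np.sin(a)*-1,np.cos(a),0],[np.cos(a),np.sin(a),0],[0,0,-1]])
        print("after turn",(R2.T@(np.array(p)/1000-e)*100).round(2))
    print("now",(R.T@(np.array(p)/1000-e)*100).round(2))
E
python3 - <<'E'
from h import *
for n,uv in(("top",(289.8,171.8)),("scene",(224.8,214.3))):
    c=pickle.load(open(n+".pkl","rb"))
    for z in(.055,.066):
        w=ray(c,uv,z)*1000;print(n,z,w.round(1),w2f(w).round(1))
    print("proj corners",proj(c,[np.r_[f2w(x,y),12]/1000 for x,y in((-140,-240),(45,-240),(45,40),(-140,40))]).round(1).tolist(),proj(c,[np.r_[f2w(7,y),66]/1000 for y in(-195,-185,-175)]).round(1).tolist())
go([580,-125,150],91.84)
E
```

```text
top 0.055 [ 583.  -109.1   55. ] [   8.6 -164.4]
top 0.066 [ 579.9 -108.4   66. ] [   5.6 -163.6]
proj corners [[311.0, 227.3], [314.4, 166.0], [221.5, 158.1], [214.8, 219.0]] [[300.8, 172.3], [297.3, 172.0], [293.8, 171.7]]
scene 0.055 [ 584.3 -108.3   55. ] [  10.  -163.6]
scene 0.066 [ 590.2 -107.4   66. ] [  15.9 -162.9]
proj corners [[199.3, 176.9], [197.7, 234.3], [301.0, 230.3], [295.5, 173.3]] [[212.7, 211.8], [216.5, 211.7], [220.2, 211.5]]
rz -24.98
after turn [-31.19 -70.98   9.09]
now [-58.25 -51.16   9.15]
```

```bash
python3 -m inch '[{"rz":-8.33,"ty":-3},{"rz":-8.33,"ty":-3},{"rz":-8.32,"ty":-3},{"tx":-1,"ty":-3},{"tx":-1,"ty":-3},{"ty":-3,"tx":-1},{"ty":-3,"tx":-1},{"ty":-3,"tx":-1}]' 15; python3 -c "
from h import *
go([581.4,-108.8,150],91.84)"
```

```text
rz -24.98
after turn [-31.38 -69.37   9.09]
now [-57.74 -49.62   9.15]$[0]: bad value
```

```bash
python3 -m inch '[{"tx":0,"ty":-3,"tz":0,"rx":0,"ry":0,"rz":-8.33,"jaw":1}]' 15; python3 -c "
from h import *
go([581.4,-108.8,150],91.84)"
```

```text
clock: 0.2
ee_pos: [0.234, 0.548, 0.24]
tcp_rot: [-0.0, 0.129, 0.992, -0.001]
wrist_force: [-0.7, 0.1, -0.6]
grip_width: 1.0
gripper_force: 0.0
rz -16.62
after turn [-32.61 -66.76   9.  ]
now [-50.34 -54.64   9.06]
```

All keys are needed in every row.

```bash
python3 -m inch '[{"tx":-1,"ty":-3,"tz":0,"rx":0,"ry":0,"rz":-8.33,"jaw":1},{"tx":-1,"ty":-3,"tz":0,"rx":0,"ry":0,"rz":-8.3,"jaw":1},{"tx":-2,"ty":-3.5,"tz":0,"rx":0,"ry":0,"rz":0,"jaw":1},{"tx":-2,"ty":-3.5,"tz":0,"rx":0,"ry":0,"rz":0,"jaw":1},{"tx":-2,"ty":-3.5,"tz":0,"rx":0,"ry":0,"rz":0,"jaw":1},{"tx":-2,"ty":-3.5,"tz":0,"rx":0,"ry":0,"rz":0,"jaw":1},{"tx":-2,"ty":-3.5,"tz":0,"rx":0,"ry":0,"rz":0,"jaw":1},{"tx":-2,"ty":-3.5,"tz":0,"rx":0,"ry":0,"rz":0,"jaw":1}]' 15; python3 -c "
from h import *
go([581.4,-108.8,150],91.84)"
```

```text
clock: 1.0
ee_pos: [0.3694, 0.2769, 0.2414]
tcp_rot: [-0.0, -0.016, 1.0, 0.0]
wrist_force: [1.2, 0.2, -0.6]
grip_width: 0.998
gripper_force: 0.0
rz -0.02
after turn [-19.95 -39.23   9.14]
now [-19.96 -39.23   9.14]
```

```bash
python3 -m inch '[{"tx":-2.2,"ty":-4,"tz":1,"rx":0,"ry":0,"rz":0,"jaw":1},{"tx":-2.2,"ty":-4,"tz":1,"rx":0,"ry":0,"rz":0,"jaw":1},{"tx":-2.2,"ty":-4,"tz":1,"rx":0,"ry":0,"rz":0,"jaw":1},{"tx":-2.2,"ty":-4,"tz":1,"rx":0,"ry":0,"rz":0,"jaw":1},{"tx":-2.2,"ty":-4,"tz":1,"rx":0,"ry":0,"rz":0,"jaw":1},{"tx":-2.2,"ty":-4,"tz":1,"rx":0,"ry":0,"rz":0,"jaw":1},{"tx":-2,"ty":-4,"tz":1,"rx":0,"ry":0,"rz":0,"jaw":0.6},{"tx":-2,"ty":-4,"tz":1,"rx":0,"ry":0,"rz":0,"jaw":0.6}]'; python3 -m inch '[{"tx":0,"ty":0,"tz":0,"rx":0,"ry":0,"rz":0,"jaw":0.6}]'; python3 -c "
from h import *
go([581.4,-108.8,150],91.84)"
```

```text
clock: 1.8
ee_pos: [0.5515, -0.0374, 0.161]
tcp_rot: [-0.0, -0.016, 1.0, 0.0]
wrist_force: [0.9, 1.0, -0.2]
grip_width: 0.892
gripper_force: 0.0
clock: 1.9
ee_pos: [0.5514, -0.0423, 0.16]
tcp_rot: [-0.001, -0.012, 1.0, -0.002]
wrist_force: [-0.9, 0.4, -0.1]
grip_width: 0.813
gripper_force: 0.0
rz -0.45
after turn [-2.78 -6.74  1.  ]
now [-2.84 -6.72  1.01]
```

```bash
python3 -m inch '[{"tx":-1.4,"ty":-3.4,"tz":0.5,"rx":0,"ry":0,"rz":0,"jaw":0.6},{"tx":-1.4,"ty":-3.3,"tz":0.5,"rx":0,"ry":0,"rz":0,"jaw":0.6},{"tx":0,"ty":0,"tz":0,"rx":0,"ry":0,"rz":0,"jaw":0.6},{"tx":0,"ty":0,"tz":0,"rx":0,"ry":0,"rz":0,"jaw":0.6}]'; python3 - <<'E'
from h import *
go([581.4,-108.8,63],91.84)
c=snap("scene","s1");d=snap("top","t1")
a=[cv2.resize(x["frame"][v-50:v+50,u-66:u+66,::-1],(396,300),interpolation=cv2.INTER_CUBIC) for x,u,v in((c,245,205),(d,270,180))]
cv2.imwrite("pics/c2.png",np.hstack(a))
E
```

```text
clock: 2.3
ee_pos: [0.5808, -0.1023, 0.1509]
tcp_rot: [-0.001, -0.015, 1.0, -0.0]
wrist_force: [-0.0, -0.1, -0.8]
grip_width: 0.607
gripper_force: 0.0
rz -0.1
after turn [-0.03 -0.65  8.79]
now [-0.05 -0.65  8.79]
```

View pics/c2.png

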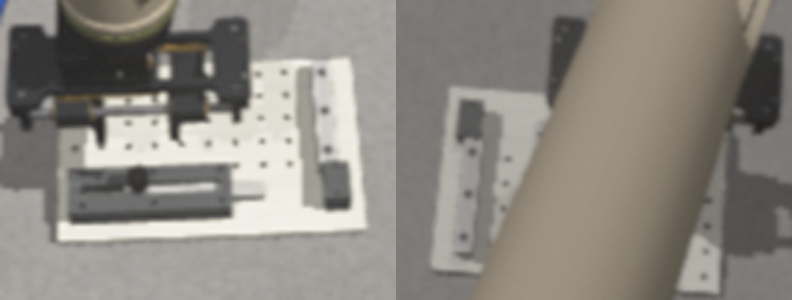

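The scene crop shows the two fingers, at crop (100,140) and (175,135), straddling the knob at (137,180). I'll descend and grip.

```bash
python3 -m inch '[{"tx":0,"ty":-0.6,"tz":2.2,"rx":0,"ry":0,"rz":0,"jaw":0.6},{"tx":0,"ty":0,"tz":2.2,"rx":0,"ry":0,"rz":0,"jaw":0.6},{"tx":0,"ty":0,"tz":2.2,"rx":0,"ry":0,"rz":0,"jaw":0.6},{"tx":0,"ty":0,"tz":2.2,"rx":0,"ry":0,"rz":0,"jaw":0.6},{"tx":0,"ty":0,"tz":0,"rx":0,"ry":0,"rz":0,"jaw":0.15},{"tx":0,"ty":0,"tz":0,"rx":0,"ry":0,"rz":0,"jaw":0.1},{"tx":0,"ty":0,"tz":0,"rx":0,"ry":0,"rz":0,"jaw":0.1},{"tx":0,"ty":0,"tz":0,"rx":0,"ry":0,"rz":0,"jaw":0.1}]' 15;  python3 -m inch '[{"tx":0,"ty":0,"tz":0,"rx":0,"ry":0,"rz":0,"jaw":0.1},{"tx":0,"ty":0,"tz":0,"rx":0,"ry":0,"rz":0,"jaw":0.1}]'; python3 -c "
from h import *
print(w2f(np.array(state()['ee_pos'])*1000))"
```

```text
clock: 3.2
ee_pos: [0.5821, -0.1077, 0.0649]
tcp_rot: [0.001, -0.016, 1.0, 0.0]
wrist_force: [-0.9, -0.2, 1.4]
grip_width: 0.323
gripper_force: 0.0
clock: 3.4
ee_pos: [0.5818, -0.1077, 0.0642]
tcp_rot: [0.001, -0.016, 1.0, 0.0]
wrist_force: [-0.4, 0.4, 4.4]
grip_width: 0.196
gripper_force: 15.0
[   7.45538195 -162.95377162]
```

```bash
python3 -m inch '[{"tx":0,"ty":1,"tz":0,"rx":0,"ry":0,"rz":0,"jaw":0.1},{"tx":0,"ty":1,"tz":0,"rx":0,"ry":0,"rz":0,"jaw":0.1},{"tx":0,"ty":1,"tz":0,"rx":0,"ry":0,"rz":0,"jaw":0.1},{"tx":0,"ty":1,"tz":0,"rx":0,"ry":0,"rz":0,"jaw":0.1},{"tx":0,"ty":1,"tz":0,"rx":0,"ry":0,"rz":0,"jaw":0.1},{"tx":0,"ty":1,"tz":0,"rx":0,"ry":0,"rz":0,"jaw":0.1},{"tx":0,"ty":0.2,"tz":0,"rx":0,"ry":0,"rz":0,"jaw":0.1},{"tx":0,"ty":0,"tz":0,"rx":0,"ry":0,"rz":0,"jaw":0.1}]';  python3 -m inch '[{"tx":0,"ty":0.2,"tz":0,"rx":0,"ry":0,"rz":0,"jaw":0.1},{"tx":0,"ty":0.2,"tz":0,"rx":0,"ry":0,"rz":0,"jaw":0.1},{"tx":0,"ty":0.2,"tz":0,"rx":0,"ry":0,"rz":0,"jaw":0.1}]'; python3 -c "
from h import *
print(w2f(np.array(state()['ee_pos'])*1000))"
```

```text
clock: 4.2
ee_pos: [0.5797, -0.0439, 0.0642]
tcp_rot: [0.0, -0.017, 1.0, 0.001]
wrist_force: [-2.4, 1.4, 8.1]
grip_width: 0.202
gripper_force: 15.0
clock: 4.5
ee_pos: [0.5795, -0.0393, 0.0642]
tcp_rot: [0.0, -0.016, 1.0, -0.0]
wrist_force: [0.5, -2.7, 7.8]
grip_width: 0.203
gripper_force: 15.0
[  7.37623158 -94.52717851]
```

Nearly home; I'll press until the end stop shows in the wrist force.

```bash
for i in 1; do python3 -m inch '[{"tx":0,"ty":0.2,"tz":0,"rx":0,"ry":0,"rz":0,"jaw":0.1},{"tx":0,"ty":0.2,"tz":0,"rx":0,"ry":0,"rz":0,"jaw":0.1},{"tx":0,"ty":0,"tz":0,"rx":0,"ry":0,"rz":0,"jaw":0.1}]'; done; python3 -c "
from h import *
print(w2f(np.array(state()['ee_pos'])*1000))"; python3 -m inch '[{"tx":0,"ty":0.2,"tz":0,"rx":0,"ry":0,"rz":0,"jaw":0.1},{"tx":0,"ty":0.2,"tz":0,"rx":0,"ry":0,"rz":0,"jaw":0.1},{"tx":0,"ty":0,"tz":0,"rx":0,"ry":0,"rz":0,"jaw":0.1}]'; python3 -c "
from h import *
print(w2f(np.array(state()['ee_pos'])*1000))"
```

```text
clock: 4.8
ee_pos: [0.5795, -0.0391, 0.0643]
tcp_rot: [0.001, -0.015, 1.0, -0.002]
wrist_force: [0.3, -12.8, 3.7]
grip_width: 0.2
gripper_force: 15.0
[  7.39356354 -94.26142044]
clock: 5.1
ee_pos: [0.5795, -0.0389, 0.0642]
tcp_rot: [0.001, -0.013, 1.0, -0.004]
wrist_force: [3.6, -23.4, 1.1]
grip_width: 0.199
gripper_force: 15.0
[  7.36184224 -94.05100732]
```

The bolt is home: position stays put while the reaction climbs to 23 N. I'll release it, rise and head for the bracket.

```bash
python3 -m inch '[{"tx":0,"ty":-0.8,"tz":0,"rx":0,"ry":0,"rz":0,"jaw":0.1},{"tx":0,"ty":0,"tz":0,"rx":0,"ry":0,"rz":0,"jaw":0.4},{"tx":0,"ty":0,"tz":0,"rx":0,"ry":0,"rz":0,"jaw":0.4},{"tx":0,"ty":0,"tz":0,"rx":0,"ry":0,"rz":0,"jaw":0.4},{"tx":0,"ty":0,"tz":-3,"rx":0,"ry":0,"rz":0,"jaw":0.5},{"tx":0,"ty":0,"tz":-3,"rx":0,"ry":0,"rz":0,"jaw":0.5},{"tx":0,"ty":0,"tz":-3,"rx":0,"ry":0,"rz":0,"jaw":0.5},{"tx":0,"ty":0,"tz":0,"rx":0,"ry":0,"rz":-2.4,"jaw":0.5}]'; python3 -c "
from h import *
go([477,-292,140],94.28)"
```

```text
clock: 5.9
ee_pos: [0.5812, -0.0393, 0.1575]
tcp_rot: [0.003, -0.037, 0.999, 0.0]
wrist_force: [0.2, -0.5, -0.2]
grip_width: 0.495
gripper_force: 0.0
rz -0.01
after turn [ 12.27 -24.42   1.75]
now [ 12.28 -24.42   1.67]
```

```bash
python3 -m inch '[{"tx":1.75,"ty":-3.5,"tz":0.2,"rx":0,"ry":0,"rz":0,"jaw":0.5},{"tx":1.75,"ty":-3.5,"tz":0.2,"rx":0,"ry":0,"rz":0,"jaw":0.5},{"tx":1.75,"ty":-3.5,"tz":0.2,"rx":0,"ry":0,"rz":0,"jaw":0.5},{"tx":1.75,"ty":-3.5,"tz":0.2,"rx":0,"ry":0,"rz":0,"jaw":0.5},{"tx":1.75,"ty":-3.5,"tz":0.2,"rx":0,"ry":0,"rz":0,"jaw":0.5},{"tx":1.75,"ty":-3.5,"tz":0.2,"rx":0,"ry":0,"rz":0,"jaw":0.5},{"tx":1.75,"ty":-3.4,"tz":0.3,"rx":0,"ry":0,"rz":0,"jaw":0.5},{"tx":0,"ty":0,"tz":0,"rx":0,"ry":0,"rz":0,"jaw":0.5}]'; python3 -m inch '[{"tx":0,"ty":0,"tz":0,"rx":0,"ry":0,"rz":0,"jaw":0.5},{"tx":0,"ty":0,"tz":0,"rx":0,"ry":0,"rz":0,"jaw":0.5}]'; python3 - <<'E'
from h import *
go([477,-292,44],94.28)
c=snap("scene","s2");d=snap("top","t2")
a=[cv2.resize(x["frame"][v-60:v+60,u-80:u+80,::-1],(400,300),interpolation=cv2.INTER_CUBIC) for x,u,v in((c,215,200),(d,285,190))]
cv2.imwrite("pics/c3.png",np.hstack(a))
E
```

```text
clock: 6.7
ee_pos: [0.4718, -0.2969, 0.1383]
tcp_rot: [-0.001, -0.033, 0.999, -0.001]
wrist_force: [-0.3, 0.1, 0.1]
grip_width: 0.496
gripper_force: 0.0
clock: 6.9
ee_pos: [0.4758, -0.2906, 0.1383]
tcp_rot: [-0.0, -0.038, 0.999, 0.0]
wrist_force: [0.2, 0.3, -0.4]
grip_width: 0.497
gripper_force: 0.0
rz 0.06
after turn [-0.11 -0.15  9.43]
now [-0.11 -0.16  9.43]
```

View pics/c3.png

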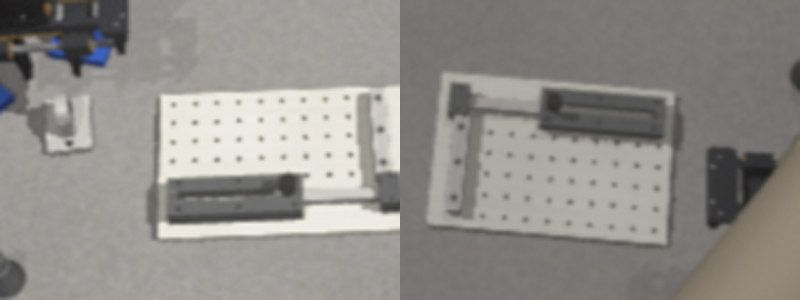

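The bolt's bar runs into the keeper (crop right, 460,100). The gripper is above the bracket, with its fingers on either side of the lug. I'll project to check the centring, since the lug looked slightly right of the finger midpoint.

```bash
python3 - <<'E'
from h import *
c=pickle.load(open("s2.pkl","rb"))
f=lambda p:((p-np.array([135,140]))*2.5).round(0).tolist()
print("lug top, tips",f(proj(c,[[.477,-.292,.062],[.476,-.291+.022,.12],[.476,-.291-.022,.12]])))
print("foot",f(proj(c,[np.r_[477+np.cos(.0747)*a-np.sin(.0747)*b,-292+np.sin(.0747)*a+np.cos(.0747)*b,14]/1000 for a,b in((35,25),(35,-25),(-35,-25),(-35,25))])))
E
```

```text
lug top, tips [[62.0, 99.0], [73.0, 69.0], [32.0, 69.0]]
foot [[91.0, 146.0], [46.0, 150.0], [48.0, 98.0], [91.0, 94.0]]
```

Projection and picture agree. I'll descend and grip the lug.

```bash
python3 -m inch '[{"tx":-0.1,"ty":-0.1,"tz":2.4,"rx":0,"ry":0,"rz":0,"jaw":0.5},{"tx":0,"ty":0,"tz":2.4,"rx":0,"ry":0,"rz":0,"jaw":0.5},{"tx":0,"ty":0,"tz":2.4,"rx":0,"ry":0,"rz":0,"jaw":0.5},{"tx":0,"ty":0,"tz":2.2,"rx":0,"ry":0,"rz":0,"jaw":0.5},{"tx":0,"ty":0,"tz":0,"rx":0,"ry":0,"rz":0,"jaw":0.5},{"tx":0,"ty":0,"tz":0,"rx":0,"ry":0,"rz":0,"jaw":0.05},{"tx":0,"ty":0,"tz":0,"rx":0,"ry":0,"rz":0,"jaw":0.05},{"tx":0,"ty":0,"tz":0,"rx":0,"ry":0,"rz":0,"jaw":0.05}]' 55; python3 -m inch '[{"tx":0,"ty":0,"tz":0,"rx":0,"ry":0,"rz":0,"jaw":0.05},{"tx":0,"ty":0,"tz":0,"rx":0,"ry":0,"rz":0,"jaw":0.05},{"tx":0,"ty":0,"tz":0,"rx":0,"ry":0,"rz":0,"jaw":0.05}]'
```

```text
clock: 7.8
ee_pos: [0.4769, -0.2933, 0.0457]
tcp_rot: [0.001, -0.037, 0.999, -0.0]
wrist_force: [-0.5, -0.2, -0.6]
grip_width: 0.312
gripper_force: 0.0
clock: 8.1
ee_pos: [0.4764, -0.2933, 0.0451]
tcp_rot: [0.0, -0.037, 0.999, -0.0]
wrist_force: [-0.6, 0.1, 6.1]
grip_width: 0.158
gripper_force: 55.0
```

```bash
python3 -m inch '[{"tx":0,"ty":0,"tz":-2,"rx":0,"ry":0,"rz":0,"jaw":0.05},{"tx":0,"ty":0,"tz":-3,"rx":0,"ry":0,"rz":0,"jaw":0.05},{"tx":0,"ty":0,"tz":-3,"rx":0,"ry":0,"rz":0,"jaw":0.05},{"tx":0,"ty":0,"tz":-2,"rx":0,"ry":0,"rz":0,"jaw":0.05},{"tx":0,"ty":0,"tz":0,"rx":0,"ry":0,"rz":2.4,"jaw":0.05},{"tx":0,"ty":0,"tz":0,"rx":0,"ry":0,"rz":0,"jaw":0.05}]'; python3 -c "
from h import *
print(f2w(-47,-37))
go(np.r_[f2w(-47,-37),130],91.84)"
```

```text
clock: 8.7
ee_pos: [0.4756, -0.2928, 0.1442]
tcp_rot: [-0.0, -0.016, 1.0, 0.0]
wrist_force: [-0.3, 0.5, -6.7]
grip_width: 0.159
gripper_force: 55.0
[523.31224969  16.40997633]
rz -0.05
after turn [-5.76 30.75  1.42]
now [-5.73 30.75  1.43]
```

```bash
python3 -m inch '[{"tx":-0.8,"ty":3.8,"tz":0,"rx":0,"ry":0,"rz":0,"jaw":0.05},{"tx":-0.8,"ty":3.9,"tz":0,"rx":0,"ry":0,"rz":0,"jaw":0.05},{"tx":-0.8,"ty":3.9,"tz":0,"rx":0,"ry":0,"rz":0,"jaw":0.05},{"tx":-0.8,"ty":3.9,"tz":0,"rx":0,"ry":0,"rz":0,"jaw":0.05},{"tx":-0.8,"ty":3.9,"tz":0,"rx":0,"ry":0,"rz":0,"jaw":0.05},{"tx":-0.8,"ty":3.9,"tz":0,"rx":0,"ry":0,"rz":0,"jaw":0.05},{"tx":-0.7,"ty":3.8,"tz":0,"rx":0,"ry":0,"rz":0,"jaw":0.05},{"tx":-0.2,"ty":3.6,"tz":0,"rx":0,"ry":0,"rz":0,"jaw":0.05}]'; python3 -m inch '[{"tx":0,"ty":0,"tz":1.2,"rx":0,"ry":0,"rz":0,"jaw":0.05},{"tx":0,"ty":0,"tz":0,"rx":0,"ry":0,"rz":0,"jaw":0.05},{"tx":0,"ty":0,"tz":0,"rx":0,"ry":0,"rz":0,"jaw":0.05},{"tx":0,"ty":0,"tz":0,"rx":0,"ry":0,"rz":0,"jaw":0.05}]'; python3 - <<'E'
from h import *
go(np.r_[f2w(-47,-37),58],91.84)
c=snap("scene","s3");d=snap("top","t3")
a=[cv2.resize(x["frame"][v-60:v+60,u-80:u+80,::-1],(400,300),interpolation=cv2.INTER_CUBIC) for x,u,v in((c,250,195),(d,270,190))]
cv2.imwrite("pics/c4.png",np.hstack(a))
E
```

```text
clock: 9.5
ee_pos: [0.5226, 0.0174, 0.1433]
tcp_rot: [-0.001, -0.017, 1.0, -0.0]
wrist_force: [0.1, 0.1, -6.3]
grip_width: 0.158
gripper_force: 55.0
clock: 9.9
ee_pos: [0.5232, 0.0142, 0.1325]
tcp_rot: [-0.0, -0.015, 1.0, -0.0]
wrist_force: [-0.3, -0.3, -5.3]
grip_width: 0.157
gripper_force: 55.0
rz -0.11
after turn [-0.02  0.22  7.45]
now [-0.02  0.23  7.45]
```

View pics/c4.png

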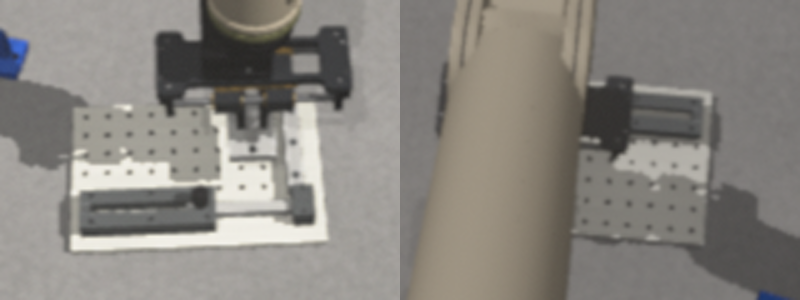

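The scene crop shows the bracket level above the nest at (253,145), with the bolt in its keeper. I'll lower it to just above the plate.

```bash
python3 -m inch '[{"tx":0,"ty":0.1,"tz":1.7,"rx":0,"ry":0,"rz":0,"jaw":0.05},{"tx":0,"ty":0.1,"tz":1.7,"rx":0,"ry":0,"rz":0,"jaw":0.05},{"tx":0,"ty":0,"tz":1.7,"rx":0,"ry":0,"rz":0,"jaw":0.05},{"tx":0,"ty":0,"tz":1.7,"rx":0,"ry":0,"rz":0,"jaw":0.05},{"tx":0,"ty":0,"tz":0.2,"rx":0,"ry":0,"rz":0,"jaw":0.05},{"tx":0,"ty":0,"tz":0,"rx":0,"ry":0,"rz":0,"jaw":0.05},{"tx":0,"ty":0,"tz":0,"rx":0,"ry":0,"rz":0,"jaw":0.05}]'; python3 -m inch '[{"tx":0,"ty":0,"tz":0.2,"rx":0,"ry":0,"rz":0,"jaw":0.05},{"tx":0,"ty":0,"tz":0.2,"rx":0,"ry":0,"rz":0,"jaw":0.05},{"tx":0,"ty":0,"tz":0,"rx":0,"ry":0,"rz":0,"jaw":0.05}]'; python3 -m inch '[{"tx":0,"ty":0,"tz":0.1,"rx":0,"ry":0,"rz":0,"jaw":0.05},{"tx":0,"ty":0,"tz":0.1,"rx":0,"ry":0,"rz":0,"jaw":0.05},{"tx":0,"ty":0,"tz":0,"rx":0,"ry":0,"rz":0,"jaw":0.05}]'
```

```text
clock: 10.7
ee_pos: [0.5239, 0.0174, 0.0635]
tcp_rot: [0.001, -0.016, 1.0, 0.0]
wrist_force: [-0.4, -0.4, -5.6]
grip_width: 0.158
gripper_force: 55.0
clock: 11.0
ee_pos: [0.5232, 0.0175, 0.0585]
tcp_rot: [0.0, -0.016, 1.0, 0.0]
wrist_force: [-0.4, -0.0, -6.5]
grip_width: 0.154
gripper_force: 55.0
clock: 11.3
ee_pos: [0.5238, 0.0176, 0.0571]
tcp_rot: [0.001, -0.016, 1.0, 0.0]
wrist_force: [-0.8, 0.4, 1.8]
grip_width: 0.158
gripper_force: 55.0
```

The foot is on the plate. Next I'll slide it to the rail (+y).

```bash
python3 -m inch '[{"tx":0,"ty":0.3,"tz":0,"rx":0,"ry":0,"rz":0,"jaw":0.05},{"tx":0,"ty":0.3,"tz":0,"rx":0,"ry":0,"rz":0,"jaw":0.05},{"tx":0,"ty":0.3,"tz":0,"rx":0,"ry":0,"rz":0,"jaw":0.05},{"tx":0,"ty":0.2,"tz":0,"rx":0,"ry":0,"rz":0,"jaw":0.05},{"tx":0,"ty":0,"tz":0,"rx":0,"ry":0,"rz":0,"jaw":0.05}]'; python3 -m inch '[{"tx":0,"ty":0.2,"tz":0,"rx":0,"ry":0,"rz":0,"jaw":0.05},{"tx":0,"ty":0.2,"tz":0,"rx":0,"ry":0,"rz":0,"jaw":0.05},{"tx":0,"ty":0,"tz":0,"rx":0,"ry":0,"rz":0,"jaw":0.05}]'; python3 -c "
from h import *
s=state();print(w2f(np.array(s['ee_pos'])*1000),s['moment'],rot()[:,1].round(4))"
```

```text
clock: 11.8
ee_pos: [0.5235, 0.0289, 0.0571]
tcp_rot: [0.001, -0.016, 1.0, 0.0]
wrist_force: [0.2, -1.6, 6.0]
grip_width: 0.158
gripper_force: 55.0
clock: 12.1
ee_pos: [0.5235, 0.0292, 0.0572]
tcp_rot: [0.001, -0.015, 1.0, -0.002]
wrist_force: [0.3, -14.0, 7.7]
grip_width: 0.154
gripper_force: 55.0
[-46.40608338 -24.24655192] [-3.05121704 -0.04507974  0.00650676] [-0.0293  0.9996 -0.0036]
```

Rail contact (14 N). Now along +x to the bolt.

```bash
python3 -m inch '[{"tx":-0.3,"ty":0,"tz":0,"rx":0,"ry":0,"rz":0,"jaw":0.05},{"tx":-0.3,"ty":0,"tz":0,"rx":0,"ry":0,"rz":0,"jaw":0.05},{"tx":-0.3,"ty":0,"tz":0,"rx":0,"ry":0,"rz":0,"jaw":0.05},{"tx":-0.2,"ty":0,"tz":0,"rx":0,"ry":0,"rz":0,"jaw":0.05},{"tx":0,"ty":0,"tz":0,"rx":0,"ry":0,"rz":0,"jaw":0.05}]'; python3 -m inch '[{"tx":-0.2,"ty":0,"tz":0,"rx":0,"ry":0,"rz":0,"jaw":0.05},{"tx":-0.2,"ty":0,"tz":0,"rx":0,"ry":0,"rz":0,"jaw":0.05},{"tx":0,"ty":0,"tz":0,"rx":0,"ry":0,"rz":0,"jaw":0.05}]'; python3 -c "
from h import *
s=state();print(w2f(np.array(s['ee_pos'])*1000),s['moment'],rot()[:,1].round(4))"
```

```text
clock: 12.6
ee_pos: [0.5338, 0.0295, 0.0571]
tcp_rot: [-0.0, -0.015, 1.0, -0.002]
wrist_force: [-4.2, -12.7, 11.8]
grip_width: 0.155
gripper_force: 55.0
clock: 12.9
ee_pos: [0.5359, 0.0295, 0.0571]
tcp_rot: [-0.002, -0.015, 1.0, -0.002]
wrist_force: [-15.3, -13.6, 22.9]
grip_width: 0.155
gripper_force: 55.0
[-34.01939715 -24.30406133] [-2.9449259   3.20906548  0.10922001] [-0.029   0.9996 -0.0029]
```

Both contacts are made. I'll press a bit more firmly and test squareness with small turn commands; a seated part should not follow them.

```bash
cat > r.py <<'E'
from h import *
A=np.array([(lambda s,R:np.r_[w2f(np.array(s['ee_pos'])*1000),s['wrist_force'],s['moment'][2],np.degrees(np.arctan2(R[1,1],R[0,1]))-90,R[0,2]*57.3,R[1,2]*57.3])(state(),rot()) for _ in range(1)]);print("fx fy F Mz head tiltx tilty",A.mean(0).round(2))
E
python3 r.py; python3 -m inch '[{"tx":-0.2,"ty":0.2,"tz":0,"rx":0,"ry":0,"rz":0,"jaw":0.05},{"tx":0,"ty":0,"tz":-0.1,"rx":0,"ry":0,"rz":0,"jaw":0.05},{"tx":0,"ty":0,"tz":0,"rx":0,"ry":0,"rz":0,"jaw":0.05}]' 60 >/dev/null; python3 r.py; python3 -m inch '[{"tx":0,"ty":0,"tz":0,"rx":0,"ry":0,"rz":0.8,"jaw":0.05},{"tx":0,"ty":0,"tz":0,"rx":0,"ry":0,"rz":0,"jaw":0.05},{"tx":0,"ty":0,"tz":0,"rx":0,"ry":0,"rz":0,"jaw":0.05}]'>/dev/null; python3 r.py; python3 -m inch '[{"tx":0,"ty":0,"tz":0,"rx":0,"ry":0,"rz":-1.6,"jaw":0.05},{"tx":0,"ty":0,"tz":0,"rx":0,"ry":0,"rz":0,"jaw":0.05},{"tx":0,"ty":0,"tz":0,"rx":0,"ry":0,"rz":0,"jaw":0.05}]'>/dev/null; python3 r.py
```

```text
fx fy F Mz head tiltx tilty [-34.02 -24.3  -15.33 -13.57  22.94   0.11   1.66  -0.27  -0.18]
fx fy F Mz head tiltx tilty [-33.56 -24.12 -17.08 -18.89  17.31   0.18   1.6   -0.43  -0.31]
fx fy F Mz head tiltx tilty [-33.56 -24.17 -17.05 -20.07  18.17   0.62   0.85  -0.43  -0.33]
fx fy F Mz head tiltx tilty [-33.57 -24.19 -17.25 -17.96  17.66  -0.32   2.34  -0.43  -0.29]
```

The heading follows the tool but fx and fy don't shift, so the foot stays seated on the rail and bolt while the pads turn. Mz crosses zero at about 1.87°, which matches the rail's yaw. I'll go back to that heading and take out the small tilt caused by pressing.

```bash
python3 -m inch '[{"tx":0,"ty":0,"tz":0,"rx":-0.4,"ry":-0.5,"rz":0.5,"jaw":0.05},{"tx":0,"ty":0,"tz":0,"rx":0,"ry":0,"rz":0,"jaw":0.05},{"tx":0,"ty":0,"tz":0,"rx":0,"ry":0,"rz":0,"jaw":0.05}]'; python3 r.py
```

```text
clock: 14.1
ee_pos: [0.5362, 0.0295, 0.0569]
tcp_rot: [0.0, -0.016, 1.0, 0.001]
wrist_force: [-17.0, -19.4, 18.3]
grip_width: 0.154
gripper_force: 60.0
fx fy F Mz head tiltx tilty [-33.71 -24.35 -16.96 -19.45  18.28   0.     1.87   0.04   0.1 ]
```

Tilt and Mz are now about zero, with 17 N on the bolt and 19 N on the rail. I'll hold for a moment and take a last look.

```bash
python3 -m inch '[{"tx":0,"ty":0,"tz":0,"rx":0,"ry":0,"rz":0,"jaw":0.05},{"tx":0,"ty":0,"tz":0,"rx":0,"ry":0,"rz":0,"jaw":0.05},{"tx":0,"ty":0,"tz":0,"rx":0,"ry":0,"rz":0,"jaw":0.05},{"tx":0,"ty":0,"tz":0,"rx":0,"ry":0,"rz":0,"jaw":0.05},{"tx":0,"ty":0,"tz":0,"rx":0,"ry":0,"rz":0,"jaw":0.05},{"tx":0,"ty":0,"tz":0,"rx":0,"ry":0,"rz":0,"jaw":0.05}]' >/dev/null; python3 r.py; python3 - <<'E'
from h import *
c=snap("scene","s5")
cv2.imwrite("pics/c5.png",cv2.resize(c["frame"][150:246,186:314,::-1],(800,600),interpolation=cv2.INTER_CUBIC))
E
```

```text
fx fy F Mz head tiltx tilty [-3.371e+01 -2.436e+01 -1.688e+01 -1.963e+01  1.708e+01 -7.000e-02
  1.870e+00  3.000e-02  1.000e-01]
```

View pics/c5.png

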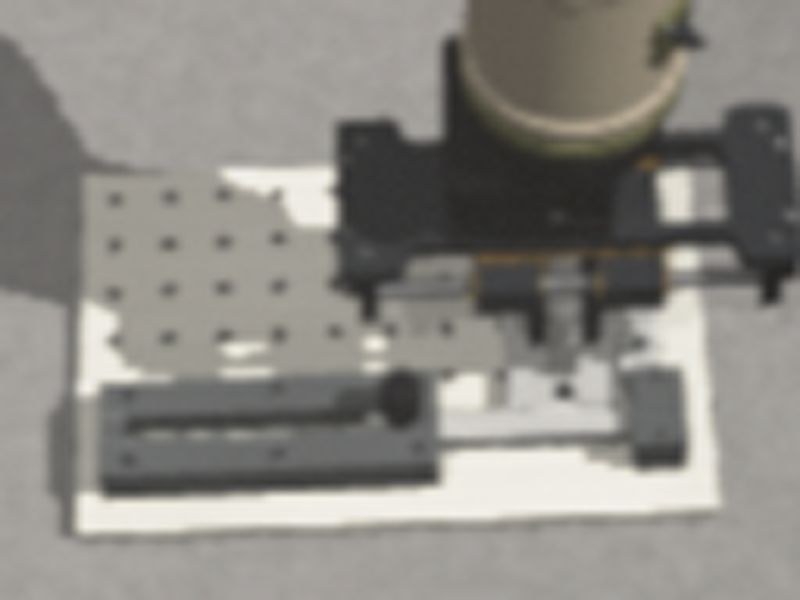

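The bracket's foot at (560,390) sits against the bolt bar and the rail. The knob is at the end of its slot at (403,395) and the tip is in the keeper at (655,415). The forces are steady, so I'm handing in.

```bash
python3 -c "
from rig import sign_off
print(sign_off())"
```

```text
the job is handed in; nothing more can be done
None
```

I slid the bolt home into its keeper and handed the job in with the bracket standing on the plate, gripped and pressed into the corner at about 17 N on the bolt and 19 N on the rail.

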